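# Bolt down the cover of a leak-test chamber in cross order

## Task

Tighten the four tall hexagon nuts that hold the cover on the leak-test chamber, clockwise, roughly half a turn each (some need only a quarter, some a little more than half), in cross order: finish any one nut, then the one diagonally opposite, then the other two one after the other. Turn each nut until you feel it go clearly snug on the cover, held down on its seat (resistance about five times that of the loose nut), and stop there: do not force it further, because over-tightening spoils the seal. Leave the things standing round about where they are, and let go at the end.

Things in the scene. Friction and masses are not known exactly. Their poses are not given: they have to be found in the camera images.
- chamber: Fixed aluminium chamber block, 142 x 142 mm, on a 160 x 160 x 10 mm foot, screwed to the worktop, with a brass hose barb on its +y side. Origin: centre of its underside, on the worktop; z up. A low rim, 46 mm up, surrounds the cover. Four studs rise from it at (+-43, +-43) mm. Its top seat, hidden under the cover, is about 40 mm up; its exact height differs by up to 0.6 mm each time and cannot be seen.
- cover: Loose square steel cover plate, 132 x 132 x 10 mm, 0.4 kg, with a round glass window in the middle (13 mm to its top), lying over the four studs, within the rim, on a springy seal about 1 mm above the seat. Origin: centre of its underside; z up. Its top starts about 51 mm above the worktop.
- nut_1: Steel hexagon cap nut on the stud at (+43, +43) mm in the chamber's frame; nut_3 is diagonally opposite. Origin: on its axis, at the underside of its 38 mm round flange, 4 mm thick, which starts 0.1 to 0.9 mm above the cover; z up. The hexagon reaches from 4 to 33 mm above that, 30 mm across flats; flats face the nut's own +-x and every 60 degrees round (axes turn with it). A dome ends at 39 mm.
- nut_2: Steel hexagon cap nut on the stud at (-43, +43) mm in the chamber's frame; nut_4 is diagonally opposite. Origin: on its axis, at the underside of its 38 mm round flange, 4 mm thick, which starts 0.1 to 0.9 mm above the cover; z up. The hexagon reaches from 4 to 33 mm above that, 30 mm across flats; flats face the nut's own +-x and every 60 degrees round (axes turn with it). A dome ends at 39 mm.
- nut_3: Steel hexagon cap nut on the stud at (-43, -43) mm in the chamber's frame; nut_1 is diagonally opposite. Origin: on its axis, at the underside of its 38 mm round flange, 4 mm thick, which starts 0.1 to 0.9 mm above the cover; z up. The hexagon reaches from 4 to 33 mm above that, 30 mm across flats; flats face the nut's own +-x and every 60 degrees round (axes turn with it). A dome ends at 39 mm.
- nut_4: Steel hexagon cap nut on the stud at (+43, -43) mm in the chamber's frame; nut_2 is diagonally opposite. Origin: on its axis, at the underside of its 38 mm round flange, 4 mm thick, which starts 0.1 to 0.9 mm above the cover; z up. The hexagon reaches from 4 to 33 mm above that, 30 mm across flats; flats face the nut's own +-x and every 60 degrees round (axes turn with it). A dome ends at 39 mm.
- turn_1 (a joint): How far nut_1 has been turned, rad: 0 at the start, growing clockwise seen from above (tightening). It goes down 6 mm a full turn, also under load, and stays where it is left. It runs loose for 0.5 to 2.7 rad, differently for each nut and each time (0.03 N m, rising to 0.1 N m while it presses down the seal); from there on it tightens.
- turn_2 (a joint): The same for nut_2. For all four: once the cover is on its seat, the clamping force climbs by about 60 N a rad. 20 N needs about 0.14 N m, 40 N about 0.26 N m (snug, aim here), 65 N about 0.4 N m (too much): 0.03 N m and 0.0058 N m a newton. Friction makes this differ by up to 25 %. The torque felt is true while turning and just after; it relaxes within a second at rest.
- turn_3 (a joint): The same for nut_3.
- turn_4 (a joint): The same for nut_4.
- spanner: Open-ended steel spanner, 165 mm long along its y, 6 mm thick, lying on the worktop; bystander. Origin: centre of its underside.
- battery: Small round battery standing upright, 15 mm wide, 50 mm tall; bystander. Origin: centre of its underside.
- amber_bottle: Amber glass bottle with black cap, 58 mm wide, 130 mm tall, standing; bystander. Origin: centre of its underside.
- tape_roll: Roll of tape lying flat, 100 mm wide, 25 mm high; bystander. Origin: centre of its underside.

How it is judged:
By the outcome, as a careful person would: the job done as asked, in the order asked, and still so for the second after the job is handed in, with the robot touching nothing.
It also fails if it takes over 72 s, if anything falls off the work surface, if the arm or the gripper's body presses on something with over 40 N, if the wrist force passes 120 N, or if a joint passes its speed limit or range.

## Robot

A 6-joint arm with a two-finger parallel gripper is mounted at the origin on a cart in front of the work surface, level with it; the furniture and walls round the work are solid. World frame = base frame: x ahead of the robot, y to its left, z up, the work surface at z = 0. Lengths are in mm, angles in rad, forces in N, time in s.
With the tool pointing down it reaches from about 350 to 975 mm from the base axis. Payload 7.1 kg.
Tool frame: the origin (TCP) lies midway between the tips of the shut fingers; the grasp point (between the pads) lies pinch_z behind it (pinch_z is the distance from the TCP to the grasp point, in mm); z points along the fingers, y is the line along which they close (so a half turn about z gives the same grasp; the last joint's range is limited). The gripper opens to 88 mm and grips with 3 to 60 N. Pads are 20 mm wide; open, the fingers measure 115 mm over their backs; the gripper's body (75 mm by 178 mm) begins 61 mm behind the grasp point.
Start: joints at [1.097, 0.423, 1.63, -0, 1.089, -0.019], TCP at [274.519, 561.466, 222.675] pointing down, gripper open.
Joint ranges: [-3, 3], [-0.9, 2.11], [0.09, 2.58], [-1.31, 4.45], [0.11, 2.69], [-2.54, 2.54]. Speed limits (rad/s): [2.39, 2.39, 3.01, 3.14, 3.14, 3.14].

## Interface

Orientations are given as a rotation vector (axis times angle).
In Python, from workcell import get_obs, get_image, close_job, pinch_z gives the robot as it stands.
- The arm moves only by the tool jog_arm, never from a script. Its argument "commands" is a list of rows, each a list of 3 entries, a list of its own where there are three numbers: the gripper command: -1 is shut, 1 is fully open, values between are in proportion, then the shift along the tool's x, y, z as a fraction of full scale, then the turn, a rotation vector about the tool's x, y, z as a fraction of full scale. In form: [[gripper, [tx, ty, tz], [rx, ry, rz]], ...]. A call has 1 to 10 rows; each row shifts and turns the commanded pose from where the row before left it, along the tool's axes as they then stand; what a row does not reach is not made up. Full scale, the value 1, is 0.1 m for a shift and 45 degrees for a turn. A row lasts 1/10 s, in which the tool goes at most 50 mm and 8.59 degrees, less where a joint would pass 70% of its speed; a pose out of reach is approached as far as the arm can. A call with a number of a shift or a turn outside -1 to 1 is refused whole. A call with a gripper value outside its range is refused whole. The fingers move at their own pace and stop on an object; the grip force is fixed at half the most. Time passes only in rows, so rows that do not move let the fingers close. It gives the time, the measured TCP pose, the force, the opening and the grip force at its end, in the units of the state.
- get_obs(): the state, without advancing time (a new reading comes with each control period).
- get_image(name): name is "scene" or "side" or "wrist"; returns a dict with "image" (384x512x3 uint8, blue, green, red), "z_map" (384x512 float32, mm along the optical axis (not along the pixel's ray), 0 where there is no reading), "intrinsics" (3x3 intrinsics, pixels), "k1" (the pictures are not rectified: a ray, as slopes to the right and down, at radius r is drawn at 1 + k1 r^2 times it, then the intrinsics apply), "eye" and "orientation" of the camera in the world; the wrist camera has in their place "mount" (4x4, takes a point from camera to tool coordinates, whose origin is the TCP and whose axes are the flange's). Camera axes: x right, y down, z forward; pixel columns grow to the right and rows downward; lengths in mm; the calibration is good to about 2 mm. A picture is of the moment at which its call begins: read the wrist's pose just before it.
- close_job(): hands the job in; it is judged then, once.
The state is a dict: "t": time; "qpos": joint angles; "qvel": joint speeds; "joint_torque": joint torques, N m; "ee_pos": TCP position; "orientation": TCP orientation; "ft_force": force on the tool from outside, world axes, zero at the start; "moment": the same for the moment, N m; "width": finger opening in mm; "grasp_force": force on a finger pad.
Only numpy, scipy, OpenCV 4.12 (cv2) and the standard library are available. Lean on these libraries where they do the work, as an engineer would, in place of code of your own. Each camera call takes 0.05 s, during which the arm holds its last target. There are 200 camera calls.

## Working session

There is one attempt and no reset: what is moved stays moved. The work goes in short steps, Python scripts to look and compute and a tool call to move; the robot and the scene stay as the last step left them, time stands still between calls to the robot, and variables do not carry over. Pictures are saved under pics/ and viewed, at most 10 in all, crops included, and the job is handed in when it is done.

Besides the shell and the picture viewer there is one more tool, called after "Call:" as a command line: name --argument value ..., lists and objects as JSON in quotes. jog_arm: Moves the arm, as the interface text tells. Its arguments: {"type":"object","properties":{"commands":{"type":"array","items":{"type":"array"}}},"required":["commands"]}

```bash
mkdir -p pics; ls; python3 - <<'E'
from workcell import *
import cv2,numpy as np
print(pinch_z, get_obs())
for n in ["scene","side"]:
    d=get_image(n); cv2.imwrite(f"pics/{n}.png",d["image"]); np.savez(f"{n}.npz",**d)
    print(n,d["intrinsics"],d["k1"],d["eye"],d["orientation"])
a=cv2.imread("pics/scene.png");b=cv2.imread("pics/side.png")
cv2.imwrite("pics/both.png",cv2.resize(np.vstack([a,b]),(400,600)))
E
```

```text
pics
18.700000000000003 {'t': 0.0, 'qpos': array([ 1.09696838e+00,  4.23820797e-01,  1.63066891e+00,  1.34979383e-05,
        1.08859662e+00, -1.89915092e-02]), 'qvel': array([-8.91436508e-04,  7.98256366e-06,  2.31121728e-04,  1.19767471e-03,
        1.03394868e-03,  3.16323575e-04]), 'joint_torque': array([ 1.19560078e-03, -5.44622254e+01, -2.73675799e+01,  6.44411612e-02,
        2.27821106e-02, -1.20348632e-04]), 'ee_pos': array([274.2926724 , 560.98921314, 221.92249537]), 'orientation': array([-7.08237464e-01, -3.06033283e+00,  2.27053827e-03]), 'ft_force': array([0.86410345, 0.22919145, 0.06497141]), 'moment': array([-0.05594703, -0.00245957, -0.03434671]), 'grasp_force': 0.0, 'width': 88.16400098072528}
scene [[470.21802819   0.         255.94269081]
 [  0.         470.21802819 193.74355543]
 [  0.           0.           1.        ]] 0.055556864997778586 [ 191.5003433  -643.4125149   904.09404316] [-2.36750563  0.50972758 -0.211353  ]
side [[445.98990852   0.         256.1972665 ]
 [  0.         445.98990852 196.33199739]
 [  0.           0.           1.        ]] -0.04336091911620592 [  81.2264245  -519.19861111 1079.67273584] [-2.39423781  0.88304286 -0.26932347]
```

View pics/scene.png

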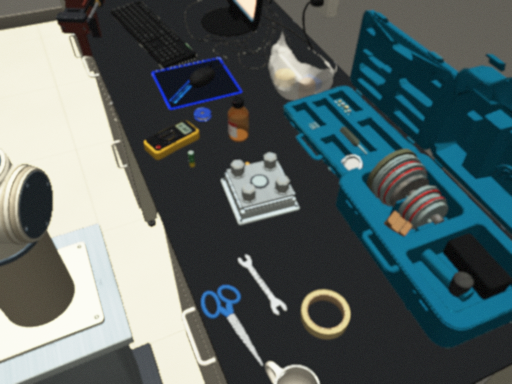

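View pics/side.png

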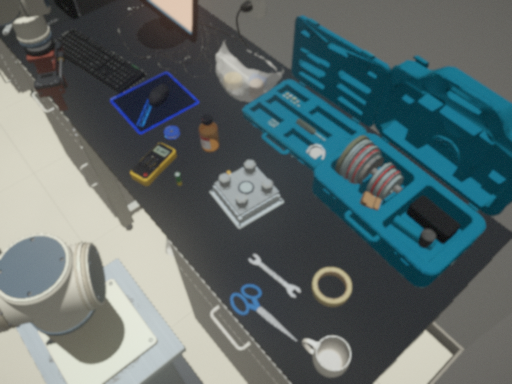

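The scene picture shows the chamber around (260,188), with nuts near (238,166), (270,158), (282,184) and (249,193). The bottle is at (237,120), the battery at (192,158), the spanner at (262,285) and the tape at (326,313). Next I'll locate the nuts from depth.

```bash
cat > h.py <<'E'
import numpy as np, cv2
from scipy.spatial.transform import Rotation as R
def cloud(d,T=None):
    K=d["intrinsics"];k=float(d["k1"]);z=d["z_map"].astype(float)
    v,u=np.mgrid[:z.shape[0],:z.shape[1]]
    p=np.stack([(u-K[0,2])/K[0,0],(v-K[1,2])/K[1,1]],-1);q=p.copy()
    for _ in range(10): q=p/(1+k*(q**2).sum(-1,keepdims=True))
    X=np.concatenate([q*z[...,None],z[...,None]],-1)
    if T is None: return X@R.from_rotvec(d["orientation"]).as_matrix().T+d["eye"]
    return X@T[:3,:3].T+T[:3,3]
def wrist(name):
    from workcell import get_obs,get_image
    o=get_obs();d=get_image("wrist");M=np.eye(4);M[:3,:3]=R.from_rotvec(o["orientation"]).as_matrix();M[:3,3]=o["ee_pos"]
    cv2.imwrite(f"pics/{name}.png",d["image"]);np.savez(name+".npz",T=M@d["mount"],**d)
    return o,d,cloud(d,M@d["mount"])
def blobs(P,lo,hi,c,r):
    m=((P[...,2]>lo)&(P[...,2]<hi)&(np.hypot(P[...,0]-c[0],P[...,1]-c[1])<r)).astype(np.uint8)
    n,l,s,ce=cv2.connectedComponentsWithStats(m)
    return [(s[i,4],ce[i].round(),P[l==i].mean(0).round(1),np.ptp(P[l==i],axis=0).round(0)) for i in range(1,n) if s[i,4]>8]
E
python3 - <<'E'
from h import *
for n,pts in [("scene",[(260,182),(237,102),(192,152),(262,285),(326,295)]),("side",[(246,187),(207,120),(178,174)])]:
    d=dict(np.load(n+".npz"));P=cloud(d)
    for p in pts: print(n,p,P[p[1],p[0]].round(1))
    c=P[pts[0][1],pts[0][0]]
    for b in blobs(P,76,105,c,110): print(b)
E
```

```text
scene (260, 182) [542.6  75.8  55.1]
scene (237, 102) [578.2 301.7 131.4]
scene (192, 152) [426.  250.3  51.2]
scene (262, 285) [ 436.5 -165.2    7.5]
scene (326, 295) [ 544.4 -251.1   25.2]
(np.int32(126), array([269., 158.]), array([586.3, 116.4,  85.9]), array([33., 34., 17.]))
(np.int32(131), array([237., 165.]), array([501.1, 124.4,  86.4]), array([33., 34., 18.]))
(np.int32(135), array([282., 181.]), array([577.9,  30.7,  86.4]), array([31., 31., 19.]))
(np.int32(145), array([248., 189.]), array([493. ,  38.9,  86.8]), array([31., 35., 18.]))
side (246, 187) [541.7  79.1  51.4]
side (207, 120) [576.4 299.6 128.9]
side (178, 174) [421.1 246.2  50.1]
(np.int32(91), array([250., 164.]), array([585.9, 115.3,  84.2]), array([32., 35., 15.]))
(np.int32(94), array([224., 178.]), array([500.8, 123.2,  84.4]), array([33., 32., 15.]))
(np.int32(94), array([267., 184.]), array([578. ,  29.8,  84.8]), array([30., 33., 16.]))
(np.int32(100), array([242., 198.]), array([492.5,  37.4,  85.4]), array([32., 33., 18.]))
```

Call:
jog_arm --commands '[[1, [-0.376, -0.265, 0], [0, 0, 0]], [1, [-0.376, -0.265, 0], [0, 0, 0]], [1, [-0.376, -0.265, 0], [0, 0, 0]], [1, [-0.376, -0.265, 0], [0, 0, 0]], [1, [-0.376, -0.265, 0], [0, 0, 0]], [1, [-0.376, -0.265, 0], [0, 0, 0]], [1, [-0.376, -0.265, 0], [0, 0, 0]], [1, [-0.376, -0.265, 0], [0, 0, 0]], [1, [-0.376, -0.265, 0], [0, 0, 0]], [1, [-0.376, -0.265, 0], [0, 0, 0]]]'

```text
t: 1.1
ee_pos: [496.3, 156.4, 222.6]
orientation: [-0.708, -3.06, 0.0]
ft_force: [0.5, -0.3, -0.6]
width: 87.5
grasp_force: 0.0
```

Call:
jog_arm --commands '[[1, [-0.376, -0.265, 0], [0, 0, 0]], [1, [-0.376, -0.265, 0], [0, 0, 0]], [1, [0, 0, 0], [0, 0, -0.19]], [1, [0, 0, 0], [0, 0, -0.19]], [1, [0, 0, 0], [0, 0, -0.19]], [1, [0, 0, 0], [0, 0, -0.19]], [1, [0, 0, 0], [0, 0, -0.19]], [1, [0, 0, 0], [0, 0, -0.19]], [1, [0, 0, 0], [0, 0, -0.19]], [1, [0, 0, 0], [0, 0, -0.19]]]'

```text
t: 2.1
ee_pos: [539.9, 77.5, 222.3]
orientation: [1.143, -2.925, -0.0]
ft_force: [0.7, 0.0, -0.1]
width: 87.8
grasp_force: 0.0
```

```bash
python3 - <<'E'
from h import *
o,d,P=wrist("w1")
print(o)
for b in blobs(P,74,105,(540,77),110): print(b)
E
```

```text
{'t': 2.1, 'qpos': array([ 1.20842087e-01,  3.07702653e-01,  1.80654728e+00, -1.78513620e-05,
        1.02813162e+00, -2.19508806e+00]), 'qvel': array([ 1.88524643e-03,  1.68515283e-04,  3.87849799e-04,  1.32686189e-04,
        1.67216716e-04, -1.48010792e+00]), 'joint_torque': array([ 1.53869543e-03, -4.60179770e+01, -2.60697663e+01, -4.58159507e-02,
        5.15452086e-02,  1.98026173e+00]), 'ee_pos': array([539.8560873 ,  77.53940207, 222.33451698]), 'orientation': array([ 1.14329709e+00, -2.92534651e+00, -2.85331384e-04]), 'ft_force': array([ 0.69798607,  0.03882782, -0.13262549]), 'moment': array([0.07727414, 0.07724421, 0.03541677]), 'grasp_force': 0.0, 'width': 87.81643096870421}
(np.int32(1025), array([263., 127.]), array([494.4,  42.6,  87.9]), array([31., 33., 15.]))
(np.int32(960), array([194., 189.]), array([577.9,  34.6,  86.6]), array([31., 34., 18.]))
(np.int32(996), array([324., 196.]), array([501.9, 126.3,  86.8]), array([32., 34., 18.]))
(np.int32(893), array([256., 252.]), array([586. , 118.4,  86.2]), array([33., 33., 18.]))
```

View pics/w1.png

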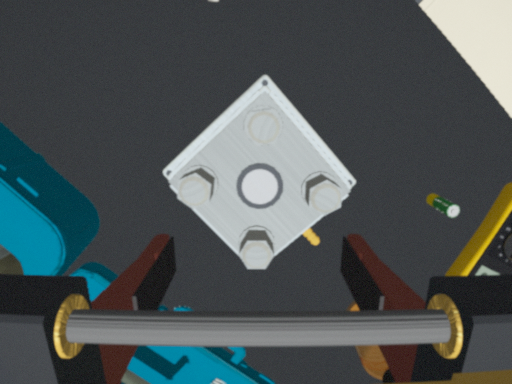

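The wrist picture shows nut_3 (263,127), nut_4 (194,189), nut_2 (324,196), nut_1 (256,252) and the barb at (312,237) on the +y side. That puts nut_1 at (586,118). I'll retake it with the arm settled and rectify the view around each nut.

```bash
cat >> h.py <<'E'
def ortho(d,T,c,z,half=30,n=300):
    # top view of plane z: world x right, y up
    g=np.linspace(-half,half,n);X,Y=np.meshgrid(c[0]+g,c[1]-g)
    W=np.stack([X,Y,np.full_like(X,z)],-1)
    C=(W-T[:3,3])@T[:3,:3]
    q=C[...,:2]/C[...,2:];q=q*(1+float(d["k1"])*(q**2).sum(-1,keepdims=True))
    K=d["intrinsics"]
    return cv2.remap(d["image"],(q[...,0]*K[0,0]+K[0,2]).astype(np.float32),(q[...,1]*K[1,1]+K[1,2]).astype(np.float32),cv2.INTER_CUBIC)
E
python3 - <<'E'
from h import *
o,d,P=wrist("w2");T=np.load("w2.npz")["T"]
print(o['qvel'].round(3)[5],o['ee_pos'],o['orientation'],o['moment'],o['qpos'][5])
N={1:(586,117),2:(501.5,125),3:(494,40.5),4:(578,33)}
ims={}
for k,c in N.items():
    for b in blobs(P,82,105,c,25): print(k,b)
    im=ortho(d,T,c,84.5);im=cv2.normalize(im,None,0,255,cv2.NORM_MINMAX)
    cv2.putText(im,str(k),(5,25),0,.8,(0,0,255),2)
    for a in range(0,360,10):
        u=np.array([np.cos(np.radians(a)),-np.sin(np.radians(a))]);L=8 if a%30 else 16
        cv2.line(im,tuple((150+u*145).astype(int)),tuple((150+u*(145-L)).astype(int)),(0,255,0),1)
    ims[k]=im
cv2.imwrite("pics/o2.png",np.vstack([np.hstack([ims[2],ims[1]]),np.hstack([ims[3],ims[4]])]))
E
```

```text
0.309 [539.90359718  77.52594558 222.35516513] [ 1.15435799e+00 -2.92111034e+00 -1.95954998e-04] [0.04196453 0.10745607 0.00908124] -2.202627363594646
1 (np.int32(795), array([255., 254.]), array([586.9, 119.2,  87.2]), array([34., 33.,  9.]))
2 (np.int32(914), array([325., 198.]), array([502.1, 127.1,  87.6]), array([33., 34., 10.]))
3 (np.int32(1023), array([264., 127.]), array([494.4,  42.6,  88. ]), array([31., 33.,  9.]))
4 (np.int32(890), array([194., 190.]), array([578.6,  34.7,  87.2]), array([31., 33., 10.]))
```

View pics/o2.png

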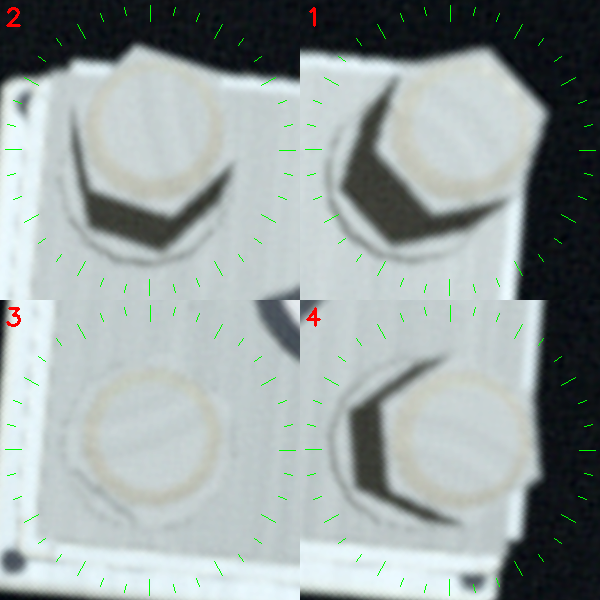

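The rectified view at 5 px/mm gives these nut positions and flat angles:

| Nut | Centre (x, y) mm | Flat normal mod 60° |
|---|---|---|
| nut_1 | (588, 120.5) | ≈42° |
| nut_2 | (502, 129) | ≈11° |
| nut_4 | (580, 35.5) | ≈4° |
| nut_3 | (494, 43) | unclear, seen straight from above |

I'll start with nut_1 and set tool y at 102°.

Call:
jog_arm --commands '[[0.2, [-0.324, -0.009, 0], [0, 0, 0]], [0.2, [-0.324, -0.009, 0], [0, 0, 0]], [0.2, [0, 0, 0.2], [0, 0, 0.173]], [0.2, [0, 0, 0.2], [0, 0, 0.173]], [0.2, [0, 0, 0.2], [0, 0, 0.173]], [0.2, [0, 0, 0.2], [0, 0, 0.173]], [0.2, [0, 0, 0], [0, 0, 0]], [0.2, [0, 0, 0], [0, 0, 0]]]'

```text
t: 3.0
ee_pos: [589.2, 119.9, 142.7]
orientation: [0.309, -3.126, 0.0]
ft_force: [0.4, -0.4, 0.6]
width: 52.6
grasp_force: 0.0
```

```bash
python3 - <<'E'
from h import *
o,d,P=wrist("w3");T=np.load("w3.npz")["T"]
M=R.from_rotvec(o['orientation']).as_matrix()
print(o['ee_pos'],M.round(3),o['moment'],o['qpos'][5],o['width'],T[:3,3],d["mount"].round(3))
N={1:(588,120.5),2:(502,129),3:(494,43),4:(580,35.5)}
ims={}
for k,c in N.items():
    im=ortho(d,T,c,84.5)
    cv2.putText(im,str(k),(5,25),0,.8,(0,0,255),2)
    for a in range(0,360,10):
        u=np.array([np.cos(np.radians(a)),-np.sin(np.radians(a))]);L=8 if a%30 else 16
        cv2.line(im,tuple((150+u*145).astype(int)),tuple((150+u*(145-L)).astype(int)),(0,255,0),1)
    ims[k]=im
cv2.imwrite("pics/o3.png",np.vstack([np.hstack([ims[2],ims[1]]),np.hstack([ims[3],ims[4]])]))
E
```

```text
[589.16173087 119.85903329 142.65909295] [[-0.981 -0.196 -0.001]
 [-0.196  0.981 -0.   ]
 [ 0.001 -0.    -1.   ]] [0.04215461 0.00319584 0.03164311] -1.586692872239445 52.55219686172643 [514.39365446 105.17373342 305.24101114] [[   0.      -0.961   -0.276   76.338]
 [   1.       0.       0.       0.217]
 [   0.      -0.276    0.961 -162.515]
 [   0.       0.       0.       1.   ]]
```

View pics/o3.png

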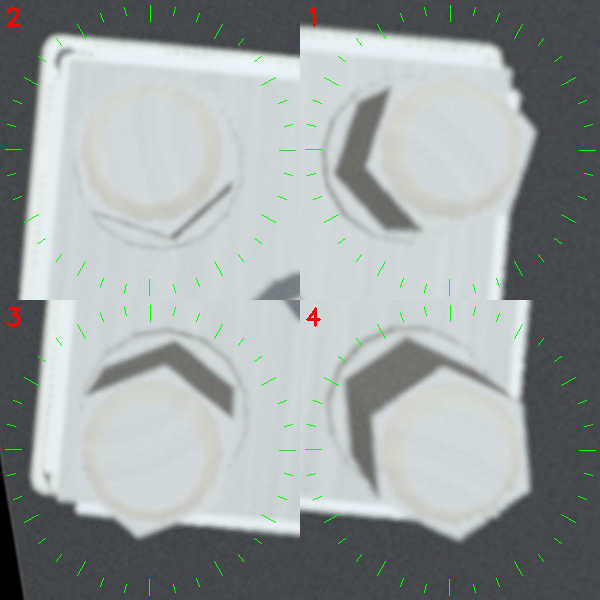

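Call:
jog_arm --commands '[[0.2, [0.006, 0.012, 0.35], [0, 0, 0]], [0.2, [0, 0, 0.35], [0, 0, 0]], [0.2, [0, 0, 0.127], [0, 0, 0]], [0.2, [0, 0, 0], [0, 0, 0]]]'

```text
t: 3.45
ee_pos: [587.8, 120.8, 59.2]
orientation: [0.307, -3.124, 0.0]
ft_force: [-0.5, -1.1, 0.2]
width: 52.4
grasp_force: 0.0
```

```bash
cat > s.py <<'E'
from h import *
from workcell import get_obs
o=get_obs();M=R.from_rotvec(o['orientation']).as_matrix()
print("t",round(o['t'],2),"pos",o['ee_pos'].round(2),"yang",np.degrees(np.arctan2(M[1,1],M[0,1])).round(2),"q6",o['qpos'][5].round(3),o['qvel'][5].round(3))
print("F",o['ft_force'].round(2),"Ftool",(M.T@o['ft_force']).round(2),"M",o['moment'].round(3),"tau6",o['joint_torque'][5].round(3),"w",round(o['width'],2),"g",round(o['grasp_force'],1))
E
python3 s.py
```

```text
t 3.45 pos [587.81 120.8   59.24] yang 101.24 q6 -1.584 0.003
F [-0.52 -1.15  0.16] Ftool [ 0.74 -1.02 -0.16] M [ 0.062 -0.018 -0.026] tau6 -0.011 w 52.36 g 0.0
```

Call:
jog_arm --commands '[[-1, [0, 0, 0], [0, 0, 0]], [-1, [0, 0, 0], [0, 0, 0]], [-1, [0, 0, 0], [0, 0, 0]], [-1, [0, 0, 0], [0, 0, 0]]]'

```text
t: 3.85
ee_pos: [589.5, 120.8, 61.5]
orientation: [-0.307, 3.124, -0.001]
ft_force: [-1.4, -0.6, 6.6]
width: 29.9
grasp_force: 30.0
```

```bash
python3 s.py
```

```text
t 3.85 pos [589.48 120.81  61.47] yang 101.22 q6 -1.583 -0.0
F [-1.42 -0.6   6.64] Ftool [ 1.49 -0.31 -6.65] M [-0.285  0.044  0.045] tau6 0.022 w 29.86 g 30.0
```

Call:
jog_arm --commands '[[-1, [0, 0, 0.0014], [0, 0, 0.19]], [-1, [0, 0, 0.0014], [0, 0, 0.19]], [-1, [0, 0, 0.0014], [0, 0, 0.19]], [-1, [0, 0, 0.0014], [0, 0, 0.19]], [-1, [0, 0, 0.0014], [0, 0, 0.19]]]'

```text
t: 4.35
ee_pos: [589.4, 120.4, 60.8]
orientation: [0.862, 3.019, -0.0]
ft_force: [-0.2, -5.0, 9.2]
width: 29.7
grasp_force: 30.0
```

```bash
python3 s.py
```

```text
t 4.35 pos [589.45 120.36  60.77] yang 58.13 q6 -0.831 1.48
F [-0.23 -5.04  9.2 ] Ftool [-2.49 -4.4  -9.2 ] M [-1.031  0.249  0.113] tau6 -1.901 w 29.71 g 30.0
```

Call:
jog_arm --commands '[[-1, [0, -0.003, 0.0017], [0, 0, 0.19]], [-1, [0, 0, 0.0017], [0, 0, 0.19]], [-1, [0, 0, 0.0017], [0, 0, 0.19]]]'

```text
t: 4.65
ee_pos: [589.2, 120.1, 60.6]
orientation: [1.51, 2.752, 0.001]
ft_force: [-2.2, -5.8, 12.8]
width: 30.2
grasp_force: 30.0
```

```bash
python3 s.py
```

```text
t 4.65 pos [589.25 120.14  60.6 ] yang 32.5 q6 -0.384 1.479
F [-2.18 -5.75 12.83] Ftool [ -3.7   -4.91 -12.83] M [-0.94   0.518  0.285] tau6 -1.721 w 30.17 g 30.0
```

```bash
cat > avg.py <<'E'
from workcell import *
import numpy as np,sys
L=[]
for _ in range(int(sys.argv[1])):
    o=get_obs();L.append(np.r_[o['t'],o['moment'],o['ft_force'],o['joint_torque'][5],o['qpos'][5],o['ee_pos'][2]]);get_image("side")
print(np.array(L).round(3));print(np.mean(L,0).round(3))
E
python3 avg.py 4
```

```text
[[ 4.6500e+00 -9.4000e-01  5.1800e-01  2.8500e-01 -2.1770e+00 -5.7520e+00
   1.2830e+01 -1.7210e+00 -3.8400e-01  6.0603e+01]
 [ 4.7000e+00 -9.0800e-01  4.8100e-01  6.0000e-03 -1.7180e+00 -4.9910e+00
   1.1491e+01 -2.7600e-01 -3.7600e-01  6.0618e+01]
 [ 4.7500e+00 -9.7800e-01  3.8500e-01 -2.3700e-01 -1.8390e+00 -4.5920e+00
   1.1366e+01  1.1310e+00 -3.8600e-01  6.0615e+01]
 [ 4.8000e+00 -9.6200e-01  4.7200e-01 -1.7600e-01 -1.5700e+00 -5.4010e+00
   1.0730e+01  2.0700e-01 -3.8900e-01  6.0616e+01]]
[ 4.7250e+00 -9.4700e-01  4.6400e-01 -3.0000e-02 -1.8260e+00 -5.1840e+00
  1.1604e+01 -1.6500e-01 -3.8400e-01  6.0613e+01]
```

Call:
jog_arm --commands '[[-1, [0, 0, 0], [0, 0, 0.05]], [-1, [0, 0, 0], [0, 0, 0.05]], [-1, [0, 0, 0], [0, 0, 0.05]]]'

```text
t: 5.15
ee_pos: [589.2, 120.1, 60.6]
orientation: [1.663, 2.663, 0.001]
ft_force: [-0.9, -5.1, 11.3]
width: 29.6
grasp_force: 30.0
```

```bash
python3 s.py
```

```text
t 5.15 pos [589.17 120.09  60.58] yang 26.02 q6 -0.271 0.39
F [-0.9  -5.13 11.25] Ftool [ -4.24  -3.04 -11.25] M [-0.972  0.466  0.29 ] tau6 -0.238 w 29.62 g 30.0
```

Nut 1 torque climbed from 0.11 to 0.29 N·m at the expected slope, so it is snug. I'll release it and go to nut 3.

Call:
jog_arm --commands '[[0.2, [0, 0, 0], [0, 0, 0]], [0.2, [0, 0, 0], [0, 0, 0]], [0.2, [0, 0, 0], [0, 0, 0]], [0.2, [0, 0, -0.35], [0, 0, 0]], [0.2, [0, 0, -0.25], [0, 0, 0]], [0.2, [0, 0, 0], [0, 0, 0]], [0.2, [-0.093, -0.396, 0], [0, 0, 0]], [0.2, [-0.093, -0.396, 0], [0, 0, 0]], [0.2, [-0.093, -0.396, 0], [0, 0, 0]]]'

```text
t: 6.05
ee_pos: [491.9, 42.9, 117.7]
orientation: [-1.662, -2.665, 0.001]
ft_force: [0.3, -1.4, -0.8]
width: 52.3
grasp_force: 0.0
```

Call:
jog_arm --commands '[[0.2, [0, 0, 0], [0, 0, -0.189]], [0.2, [0, 0, 0], [0, 0, -0.189]], [0.2, [0, 0, 0], [0, 0, -0.189]], [0.2, [0, 0, 0], [0, 0, -0.189]], [0.2, [0, 0, 0], [0, 0, -0.189]], [0.2, [0, 0, 0], [0, 0, -0.189]], [0.2, [0, 0, 0], [0, 0, -0.189]], [0.2, [0, 0, 0], [0, 0, -0.189]], [0.2, [0, 0, 0], [0, 0, -0.189]], [0.2, [0, 0, 0], [0, 0, -0.189]]]'

```text
t: 7.05
ee_pos: [493.1, 43.5, 117.8]
orientation: [0.585, -3.085, -0.0]
ft_force: [0.3, -0.9, -0.1]
width: 52.7
grasp_force: 0.0
```

Call:
jog_arm --commands '[[0.2, [0, 0, 0], [0, 0, 0]], [0.2, [0, 0, 0], [0, 0, 0]]]'

```text
t: 7.25
ee_pos: [493.3, 43.5, 118.1]
orientation: [0.569, -3.088, -0.0]
ft_force: [0.4, -0.5, -0.3]
width: 52.7
grasp_force: 0.0
```

```bash
python3 s.py; python3 - <<'E'
from h import *
o,d,P=wrist("w4");T=np.load("w4.npz")["T"]
N={1:(588.4,121),2:(502,129),3:(494.6,43),4:(580,35)}
ims={}
for k,c in N.items():
    im=ortho(d,T,c,84.5)
    cv2.putText(im,str(k),(5,25),0,.8,(0,0,255),2)
    for a in range(0,360,10):
        u=np.array([np.cos(np.radians(a)),-np.sin(np.radians(a))]);L=8 if a%30 else 16
        cv2.line(im,tuple((150+u*145).astype(int)),tuple((150+u*(145-L)).astype(int)),(0,255,0),1)
    ims[k]=im
cv2.imwrite("pics/o4.png",np.vstack([np.hstack([ims[2],ims[1]]),np.hstack([ims[3],ims[4]])]))
E
```

```text
t 7.25 pos [493.33  43.5  118.1 ] yang 110.88 q6 -1.871 -0.002
F [ 0.38 -0.48 -0.34] Ftool [-0.18 -0.58  0.34] M [-0.005  0.048 -0.031] tau6 -0.19 w 52.69 g 0.0
```

View pics/o4.png

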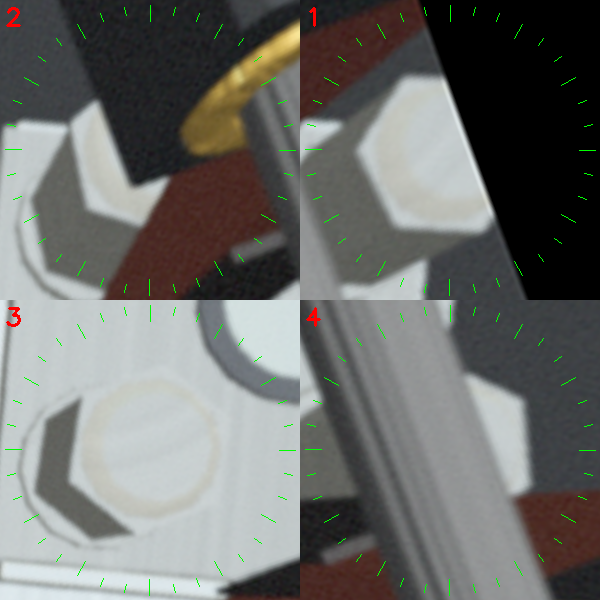

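Nut 3 shows its corners at (68,483) and (82,397), so its flat is at ≈51° and the tool at 110.9° matches. Descending and gripping.

Call:
jog_arm --commands '[[0.2, [-0.01, -0.009, 0.3], [0, 0, 0]], [0.2, [0, 0, 0.276], [0, 0, 0]], [0.2, [0, 0, 0], [0, 0, 0]], [0.2, [0, 0, 0], [0, 0, 0]]]'

```text
t: 7.7
ee_pos: [494.7, 43.0, 61.1]
orientation: [0.573, -3.087, -0.0]
ft_force: [0.8, 0.5, 1.1]
width: 52.8
grasp_force: 0.0
```

```bash
python3 s.py
```

```text
t 7.7 pos [494.7   42.98  61.05] yang 111.02 q6 -1.875 -0.008
F [0.83 0.53 1.12] Ftool [-0.96  0.2  -1.12] M [ 0.147  0.016 -0.004] tau6 0.023 w 52.81 g 0.0
```

Call:
jog_arm --commands '[[-1, [0, 0, 0], [0, 0, 0]], [-1, [0, 0, 0], [0, 0, 0]], [-1, [0, 0, 0], [0, 0, 0]], [-1, [0, 0, 0], [0, 0, 0]]]'

```text
t: 8.1
ee_pos: [495.6, 43.1, 62.0]
orientation: [-0.575, 3.087, -0.0]
ft_force: [-0.4, 0.6, 4.5]
width: 29.8
grasp_force: 30.0
```

```bash
python3 s.py
```

```text
t 8.1 pos [495.65  43.1   62.01] yang 111.09 q6 -1.876 -0.001
F [-0.39  0.6   4.49] Ftool [ 0.14  0.69 -4.49] M [0.206 0.115 0.013] tau6 -0.009 w 29.82 g 30.0
```

Call:
jog_arm --commands '[[-1, [0, 0, 0.001], [0, 0, 0.19]], [-1, [0, 0, 0.001], [0, 0, 0.19]], [-1, [0, 0, 0.001], [0, 0, 0.19]], [-1, [0, 0, 0.001], [0, 0, 0.19]]]'

```text
t: 8.5
ee_pos: [495.7, 42.9, 61.5]
orientation: [0.367, 3.119, -0.0]
ft_force: [0.2, -1.9, 4.5]
width: 29.9
grasp_force: 30.0
```

```bash
python3 s.py
```

```text
t 8.5 pos [495.65  42.86  61.46] yang 76.56 q6 -1.273 1.482
F [ 0.21 -1.91  4.48] Ftool [-0.65 -1.81 -4.48] M [-0.311  0.048  0.052] tau6 -1.938 w 29.86 g 30.0
```

Call:
jog_arm --commands '[[-1, [0.004, 0, 0.0014], [0, 0, 0.19]], [-1, [0.004, 0, 0.0014], [0, 0, 0.19]]]'

```text
t: 8.7
ee_pos: [495.5, 42.8, 61.2]
orientation: [0.826, 3.028, 0.0]
ft_force: [1.9, -4.5, 0.5]
width: 30.0
grasp_force: 30.0
```

```bash
python3 s.py
```

```text
t 8.7 pos [495.49  42.8   61.2 ] yang 59.48 q6 -0.974 1.483
F [ 1.9  -4.5   0.53] Ftool [-3.92 -2.91 -0.52] M [-0.852 -0.383  0.065] tau6 -1.941 w 30.01 g 30.0
```

Call:
jog_arm --commands '[[-1, [0, 0, 0.0014], [0, 0, 0.19]], [-1, [0, 0, 0.0014], [0, 0, 0.19]]]'

```text
t: 8.9
ee_pos: [495.4, 42.7, 60.9]
orientation: [1.267, 2.872, 0.0]
ft_force: [1.9, -4.1, 3.4]
width: 29.9
grasp_force: 30.0
```

```bash
python3 s.py
```

```text
t 8.9 pos [495.43  42.69  60.93] yang 42.38 q6 -0.676 1.481
F [ 1.92 -4.14  3.36] Ftool [-4.37 -1.37 -3.35] M [-0.844 -0.205  0.016] tau6 -1.926 w 29.92 g 30.0
```

Still loose at 1.2 rad; continue.

Call:
jog_arm --commands '[[-1, [0, 0, 0.0014], [0, 0, 0.19]], [-1, [0, 0, 0.0014], [0, 0, 0.19]]]'

```text
t: 9.1
ee_pos: [495.3, 42.6, 60.7]
orientation: [1.68, 2.652, 0.001]
ft_force: [0.6, -4.2, 6.6]
width: 30.2
grasp_force: 30.0
```

```bash
python3 s.py
```

```text
t 9.1 pos [495.31  42.59  60.75] yang 25.29 q6 -0.378 1.48
F [ 0.57 -4.24  6.63] Ftool [-4.09 -1.29 -6.63] M [-0.948  0.087  0.061] tau6 -1.86 w 30.2 g 30.0
```

Call:
jog_arm --commands '[[-1, [0, 0, 0.0014], [0, 0, 0.19]], [-1, [0, 0, 0.0014], [0, 0, 0.19]]]'

```text
t: 9.3
ee_pos: [495.2, 42.6, 60.6]
orientation: [2.056, 2.373, 0.001]
ft_force: [-0.8, -5.4, 9.6]
width: 29.5
grasp_force: 30.0
```

```bash
python3 s.py
```

```text
t 9.3 pos [495.2   42.57  60.63] yang 8.2 q6 -0.079 1.479
F [-0.79 -5.41  9.56] Ftool [-5.25 -1.53 -9.56] M [-1.028  0.337  0.231] tau6 -1.737 w 29.45 g 30.0
```

Call:
jog_arm --commands '[[-1, [0, 0, 0], [0, 0, 0.05]], [-1, [0, 0, 0], [0, 0, 0.05]]]'

```text
t: 9.5
ee_pos: [495.1, 42.6, 60.6]
orientation: [2.142, 2.296, 0.001]
ft_force: [-0.2, -4.3, 7.1]
width: 29.8
grasp_force: 30.0
```

```bash
python3 s.py
```

```text
t 9.5 pos [495.13  42.57  60.62] yang 3.96 q6 -0.005 0.386
F [-0.22 -4.26  7.11] Ftool [-4.24 -0.51 -7.11] M [-0.916  0.323  0.231] tau6 -0.198 w 29.82 g 30.0
```

Call:
jog_arm --commands '[[0.2, [0, 0, 0], [0, 0, 0]], [0.2, [0, 0, 0], [0, 0, 0]], [0.2, [0, 0, 0], [0, 0, 0]], [0.2, [0, 0, -0.35], [0, 0, 0]], [0.2, [0, 0, -0.25], [0, 0, 0]], [0.2, [0, 0, 0], [0, 0, 0]], [0.2, [-0.07, 0.422, 0], [0, 0, 0]], [0.2, [-0.07, 0.422, 0], [0, 0, 0]], [0.2, [0, 0, 0], [0, 0, 0]]]'

```text
t: 10.4
ee_pos: [584.4, 34.9, 119.4]
orientation: [2.141, 2.295, 0.005]
ft_force: [-0.5, 0.2, 0.8]
width: 52.8
grasp_force: 0.0
```

Call:
jog_arm --commands '[[0.2, [0, 0, 0], [0, 0, -0.1785]], [0.2, [0, 0, 0], [0, 0, -0.1785]], [0.2, [0, 0, 0], [0, 0, -0.1785]], [0.2, [0, 0, 0], [0, 0, -0.1785]], [0.2, [0, 0, 0], [0, 0, -0.1785]], [0.2, [0, 0, 0], [0, 0, -0.1785]], [0.2, [0, 0, 0], [0, 0, -0.1785]], [0.2, [0, 0, 0], [0, 0, -0.1785]], [0.2, [0, 0, 0], [0, 0, -0.1785]], [0.2, [0, 0, 0], [0, 0, -0.1785]]]'

```text
t: 11.4
ee_pos: [578.0, 35.2, 118.3]
orientation: [-0.146, -3.136, 0.0]
ft_force: [0.1, -0.5, 0.0]
width: 52.7
grasp_force: 0.0
```

Call:
jog_arm --commands '[[0.2, [0, 0, 0], [0, 0, -0.1785]], [0.2, [0, 0, 0], [0, 0, -0.1785]], [0.2, [0, 0, 0], [0, 0, -0.1785]], [0.2, [0, 0, 0], [0, 0, -0.1785]], [0.2, [0, 0, 0], [0, 0, -0.1785]], [0.2, [0, 0, 0], [0, 0, 0]], [0.2, [0, 0, 0], [0, 0, 0]], [0.2, [0, 0, 0], [0, 0, 0]]]'

```text
t: 12.2
ee_pos: [579.0, 35.2, 119.2]
orientation: [0.927, -3.001, -0.0]
ft_force: [0.0, -0.9, -0.7]
width: 52.8
grasp_force: 0.0
```

```bash
python3 s.py; python3 - <<'E'
from h import *
o,d,P=wrist("w5");T=np.load("w5.npz")["T"]
im=ortho(d,T,(580,35),84.0)
for a in range(0,360,10):
    u=np.array([np.cos(np.radians(a)),-np.sin(np.radians(a))]);L=8 if a%30 else 16
    cv2.line(im,tuple((150+u*145).astype(int)),tuple((150+u*(145-L)).astype(int)),(0,255,0),1)
cv2.imwrite("pics/o5.png",np.hstack([im,ortho(d,T,(494.7,43),83)]))
E
```

```text
t 12.2 pos [579.01  35.21 119.19] yang 124.34 q6 -2.13 -0.014
F [ 0.   -0.9  -0.75] Ftool [ 0.5  -0.74  0.75] M [ 0.072 -0.029  0.017] tau6 0.022 w 52.76 g 0.0
```

View pics/o5.png

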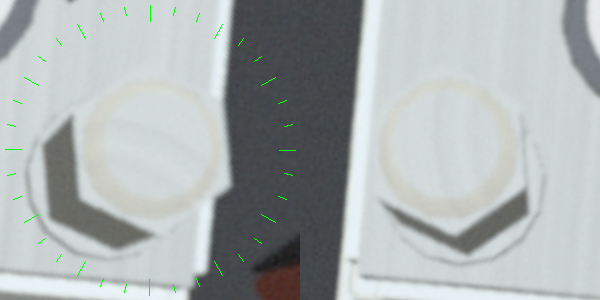

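Nut 4 has corners at (72,117), (78,197) and (232,185), so its flat is at ≈4° and its centre at ≈(580.3,35). The tool is aligned. Descend and grip.

Call:
jog_arm --commands '[[0.2, [-0.005, -0.003, 0.3], [0, 0, 0]], [0.2, [0, 0, 0.282], [0, 0, 0]], [0.2, [0, 0, 0], [0, 0, 0]], [-1, [0, 0, 0], [0, 0, 0]], [-1, [0, 0, 0], [0, 0, 0]], [-1, [0, 0, 0], [0, 0, 0]], [-1, [0, 0, 0], [0, 0, 0]]]'

```text
t: 12.95
ee_pos: [581.1, 35.1, 62.8]
orientation: [-0.931, 2.998, -0.001]
ft_force: [0.6, -0.3, 4.3]
width: 29.8
grasp_force: 30.0
```

```bash
python3 s.py
```

```text
t 12.95 pos [581.07  35.15  62.79] yang 124.49 q6 -2.133 -0.001
F [ 0.64 -0.28  4.28] Ftool [-0.37 -0.6  -4.28] M [-0.012  0.014  0.046] tau6 0.029 w 29.78 g 30.0
```

Call:
jog_arm --commands '[[-1, [0, 0, 0.001], [0, 0, 0.19]], [-1, [0, 0, 0.001], [0, 0, 0.19]], [-1, [0, 0, 0.001], [0, 0, 0.19]]]'

```text
t: 13.25
ee_pos: [581.1, 35.0, 62.4]
orientation: [-0.232, 3.131, -0.001]
ft_force: [0.9, -1.1, 3.2]
width: 29.7
grasp_force: 30.0
```

```bash
python3 s.py
```

```text
t 13.25 pos [581.11  35.01  62.37] yang 98.49 q6 -1.679 1.48
F [ 0.95 -1.1   3.23] Ftool [-0.78 -1.23 -3.23] M [-0.221 -0.091  0.039] tau6 -1.942 w 29.73 g 30.0
```

Call:
jog_arm --commands '[[-1, [0, 0, 0.001], [0, 0, 0.19]], [-1, [0, 0, 0.001], [0, 0, 0.19]]]'

```text
t: 13.45
ee_pos: [581.1, 34.9, 62.1]
orientation: [0.236, 3.13, -0.0]
ft_force: [0.4, -1.8, 3.1]
width: 29.7
grasp_force: 30.0
```

```bash
python3 s.py
```

```text
t 13.45 pos [581.13  34.92  62.1 ] yang 81.39 q6 -1.38 1.481
F [ 0.44 -1.8   3.11] Ftool [-0.72 -1.72 -3.1 ] M [-0.331 -0.107  0.045] tau6 -1.937 w 29.66 g 30.0
```

Call:
jog_arm --commands '[[-1, [0.003, 0, 0.0014], [0, 0, 0.19]], [-1, [0.003, 0, 0.0014], [0, 0, 0.19]]]'

```text
t: 13.65
ee_pos: [581.0, 34.8, 61.9]
orientation: [0.698, 3.06, 0.0]
ft_force: [2.6, -3.4, 2.3]
width: 29.9
grasp_force: 30.0
```

```bash
python3 s.py
```

```text
t 13.65 pos [581.05  34.84  61.92] yang 64.31 q6 -1.082 1.48
F [ 2.58 -3.45  2.28] Ftool [-3.83 -1.98 -2.27] M [-0.674 -0.269  0.058] tau6 -1.887 w 29.9 g 30.0
```

Call:
jog_arm --commands '[[-1, [0, 0, 0.0014], [0, 0, 0.19]], [-1, [0, 0, 0.0014], [0, 0, 0.19]]]'

```text
t: 13.85
ee_pos: [581.0, 34.7, 61.8]
orientation: [1.144, 2.922, 0.001]
ft_force: [0.7, -3.9, 5.1]
width: 29.8
grasp_force: 30.0
```

```bash
python3 s.py
```

```text
t 13.85 pos [581.05  34.72  61.84] yang 47.22 q6 -0.783 1.479
F [ 0.72 -3.93  5.15] Ftool [-3.21 -2.39 -5.14] M [-0.69  -0.03   0.161] tau6 -1.757 w 29.79 g 30.0
```

Call:
jog_arm --commands '[[-1, [0, 0, 0], [0, 0, 0.05]], [-1, [0, 0, 0], [0, 0, 0.05]], [-1, [0, 0, 0], [0, 0, 0.05]]]'

```text
t: 14.15
ee_pos: [581.0, 34.7, 61.8]
orientation: [1.308, 2.853, 0.001]
ft_force: [1.5, -4.4, 2.9]
width: 30.0
grasp_force: 30.0
```

```bash
python3 s.py
```

```text
t 14.15 pos [581.    34.7   61.82] yang 40.74 q6 -0.67 0.39
F [ 1.52 -4.44  2.86] Ftool [-4.36 -1.74 -2.85] M [-0.744 -0.032  0.262] tau6 -0.281 w 29.97 g 30.0
```

Call:
jog_arm --commands '[[0.2, [0, 0, 0], [0, 0, 0]], [0.2, [0, 0, 0], [0, 0, 0]], [0.2, [0, 0, 0], [0, 0, 0]], [0.2, [0, 0, -0.35], [0, 0, 0]], [0.2, [0, 0, -0.25], [0, 0, 0]], [0.2, [0, 0, 0], [0, 0, 0]], [0.2, [0.408, 0.006, 0], [0, 0, 0]], [0.2, [0.408, 0.006, 0], [0, 0, 0]], [0.2, [0.408, 0.006, 0], [0, 0, 0]], [0.2, [0, 0, 0], [0, 0, 0]]]'

```text
t: 15.15
ee_pos: [496.7, 131.3, 119.1]
orientation: [-1.301, -2.855, 0.003]
ft_force: [0.3, -1.0, -0.0]
width: 52.4
grasp_force: 0.0
```

Call:
jog_arm --commands '[[0.2, [0, 0, 0], [0, 0, -0.1834]], [0.2, [0, 0, 0], [0, 0, -0.1834]], [0.2, [0, 0, 0], [0, 0, -0.1834]], [0.2, [0, 0, 0], [0, 0, -0.1834]], [0.2, [0, 0, 0], [0, 0, -0.1834]], [0.2, [0, 0, 0], [0, 0, -0.1834]], [0.2, [0, 0, 0], [0, 0, -0.1834]], [0.2, [0, 0, 0], [0, 0, -0.1834]], [0.2, [0, 0, 0], [0, 0, -0.1834]], [0.2, [0, 0, 0], [0, 0, -0.1834]]]'

```text
t: 16.15
ee_pos: [500.9, 128.7, 119.6]
orientation: [0.91, -3.006, 0.0]
ft_force: [0.9, 0.2, 0.1]
width: 52.5
grasp_force: 0.0
```

Call:
jog_arm --commands '[[0.2, [0, 0, 0], [0, 0, -0.1834]], [0.2, [0, 0, 0], [0, 0, 0]], [0.2, [0, 0, 0], [0, 0, 0]], [0.2, [0, 0, 0], [0, 0, 0]]]'

```text
t: 16.55
ee_pos: [500.9, 129.0, 120.1]
orientation: [1.111, -2.938, -0.0]
ft_force: [0.2, 0.3, -0.1]
width: 52.6
grasp_force: 0.0
```

```bash
python3 s.py; python3 - <<'E'
from h import *
o,d,P=wrist("w6");T=np.load("w6.npz")["T"]
im=ortho(d,T,(502,129),84.0)
for a in range(0,360,10):
    u=np.array([np.cos(np.radians(a)),-np.sin(np.radians(a))]);L=8 if a%30 else 16
    cv2.line(im,tuple((150+u*145).astype(int)),tuple((150+u*(145-L)).astype(int)),(0,255,0),1)
cv2.imwrite("pics/o6.png",im)
E
```

```text
t 16.55 pos [500.85 128.99 120.08] yang 131.41 q6 -2.064 -0.013
F [ 0.17  0.31 -0.14] Ftool [-0.33  0.12  0.14] M [ 0.054  0.038 -0.027] tau6 0.019 w 52.63 g 0.0
```

View pics/o6.png

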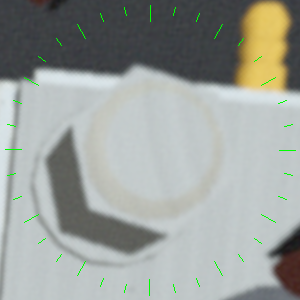

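Nut 2 has edges (72,128)-(88,208)-(165,235), so its flat is at ≈11° and its centre at ≈(502.5,129). The tool is aligned. Descend, grip and turn.

Call:
jog_arm --commands '[[0.2, [-0.006, -0.005, 0.3], [0, 0, 0]], [0.2, [0, 0, 0.29], [0, 0, 0]], [0.2, [0, 0, 0], [0, 0, 0]], [-1, [0, 0, 0], [0, 0, 0]], [-1, [0, 0, 0], [0, 0, 0]], [-1, [0, 0, 0], [0, 0, 0]], [-1, [0, 0, 0], [0, 0, 0]]]'

```text
t: 17.3
ee_pos: [503.1, 129.0, 62.8]
orientation: [-1.114, 2.934, -0.002]
ft_force: [0.9, -3.8, 3.1]
width: 29.7
grasp_force: 30.0
```

```bash
python3 s.py
```

```text
t 17.3 pos [503.12 128.96  62.8 ] yang 131.6 q6 -2.067 -0.0
F [ 0.89 -3.76  3.09] Ftool [ 1.82 -3.41 -3.09] M [-0.58  -0.325 -0.021] tau6 -0.012 w 29.69 g 30.0
```

Call:
jog_arm --commands '[[-1, [0, 0, 0.001], [0, 0, 0.19]], [-1, [0, 0, 0.001], [0, 0, 0.19]], [-1, [0, 0, 0.001], [0, 0, 0.19]]]'

```text
t: 17.6
ee_pos: [503.2, 128.9, 62.4]
orientation: [-0.426, 3.109, -0.001]
ft_force: [2.3, -4.3, 1.7]
width: 29.7
grasp_force: 30.0
```

```bash
python3 s.py
```

```text
t 17.6 pos [503.21 128.93  62.39] yang 105.59 q6 -1.613 1.482
F [ 2.32 -4.34  1.71] Ftool [-1.08 -4.8  -1.7 ] M [-0.726 -0.373  0.012] tau6 -1.94 w 29.7 g 30.0
```

Call:
jog_arm --commands '[[-1, [0, 0, 0.001], [0, 0, 0.19]], [-1, [0, 0, 0.001], [0, 0, 0.19]]]'

```text
t: 17.8
ee_pos: [503.3, 128.9, 62.1]
orientation: [0.041, 3.138, -0.0]
ft_force: [3.2, -4.9, 0.9]
width: 29.8
grasp_force: 30.0
```

```bash
python3 s.py
```

```text
t 17.8 pos [503.25 128.88  62.15] yang 88.49 q6 -1.315 1.481
F [ 3.15 -4.88  0.91] Ftool [-3.29 -4.8  -0.9 ] M [-0.779 -0.5    0.033] tau6 -1.935 w 29.78 g 30.0
```

Call:
jog_arm --commands '[[-1, [0, -0.002, 0.0014], [0, 0, 0.19]], [-1, [0, -0.002, 0.0014], [0, 0, 0.19]]]'

```text
t: 18.0
ee_pos: [503.3, 128.7, 61.9]
orientation: [0.508, 3.097, 0.001]
ft_force: [2.1, -1.8, 1.2]
width: 30.1
grasp_force: 30.0
```

```bash
python3 s.py
```

```text
t 18.0 pos [503.28 128.71  61.85] yang 71.38 q6 -1.017 1.478
F [ 2.06 -1.75  1.21] Ftool [-2.52 -1.   -1.21] M [-0.361 -0.419  0.071] tau6 -1.921 w 30.1 g 30.0
```

Call:
jog_arm --commands '[[-1, [0, 0, 0.0014], [0, 0, 0.19]], [-1, [0, 0, 0.0014], [0, 0, 0.19]]]'

```text
t: 18.2
ee_pos: [503.3, 128.7, 61.7]
orientation: [0.962, 2.987, 0.002]
ft_force: [1.7, -3.4, 3.3]
width: 29.6
grasp_force: 30.0
```

```bash
python3 s.py
```

```text
t 18.2 pos [503.3  128.69  61.7 ] yang 54.29 q6 -0.719 1.48
F [ 1.65 -3.35  3.25] Ftool [-3.31 -1.75 -3.25] M [-0.513 -0.427  0.127] tau6 -1.858 w 29.57 g 30.0
```

Call:
jog_arm --commands '[[-1, [0, 0, 0.0012], [0, 0, 0.19]], [-1, [0, 0, 0.0012], [0, 0, 0.19]]]'

```text
t: 18.4
ee_pos: [503.3, 128.6, 61.6]
orientation: [1.395, 2.811, 0.003]
ft_force: [0.8, -3.6, 5.9]
width: 30.0
grasp_force: 30.0
```

```bash
python3 s.py
```

```text
t 18.4 pos [503.31 128.61  61.61] yang 37.2 q6 -0.421 1.48
F [ 0.79 -3.6   5.95] Ftool [-3.36 -1.53 -5.94] M [-0.654 -0.359  0.17 ] tau6 -1.757 w 29.97 g 30.0
```

Call:
jog_arm --commands '[[-1, [0, 0, 0], [0, 0, 0.05]], [-1, [0, 0, 0], [0, 0, 0.05]]]'

```text
t: 18.6
ee_pos: [503.3, 128.6, 61.6]
orientation: [1.498, 2.757, 0.003]
ft_force: [1.5, -4.6, 4.1]
width: 29.7
grasp_force: 30.0
```

```bash
python3 s.py
```

```text
t 18.6 pos [503.29 128.58  61.58] yang 32.96 q6 -0.346 0.385
F [ 1.47 -4.62  4.09] Ftool [-4.69 -1.27 -4.09] M [-0.58  -0.451  0.221] tau6 -0.21 w 29.68 g 30.0
```

Call:
jog_arm --commands '[[-1, [0, 0, 0], [0, 0, 0.05]]]'

```text
t: 18.7
ee_pos: [503.3, 128.6, 61.6]
orientation: [1.552, 2.728, 0.003]
ft_force: [1.3, -3.6, 3.6]
width: 29.6
grasp_force: 30.0
```

```bash
python3 s.py
```

```text
t 18.7 pos [503.28 128.61  61.59] yang 30.72 q6 -0.307 0.389
F [ 1.28 -3.61  3.57] Ftool [-3.76 -0.73 -3.56] M [-0.669 -0.48   0.232] tau6 -0.262 w 29.62 g 30.0
```

Call:
jog_arm --commands '[[0.2, [0, 0, 0], [0, 0, 0]], [0.2, [0, 0, 0], [0, 0, 0]], [0.2, [0, 0, 0], [0, 0, 0]], [0.2, [0, 0, -0.35], [0, 0, 0]], [0.2, [0, 0, -0.45], [0, 0, 0]], [0.2, [0, 0, -0.4], [0, 0, 0]], [0.2, [0, 0, 0], [0, 0, 0]], [0.2, [0, 0, 0], [0, 0, 0]], [0.2, [0, 0, 0], [0, 0, 0]]]'

```text
t: 19.6
ee_pos: [500.5, 128.6, 178.8]
orientation: [-1.551, -2.73, 0.003]
ft_force: [-0.0, 0.4, -0.7]
width: 52.5
grasp_force: 0.0
```

```bash
python3 s.py; python3 -c "
from workcell import close_job
print(close_job())"
```

```text
t 19.6 pos [500.51 128.61 178.82] yang 30.79 q6 -0.309 0.002
F [-0.01  0.45 -0.72] Ftool [0.39 0.22 0.72] M [ 0.011  0.056 -0.023] tau6 -0.003 w 52.5 g 0.0
the job is handed in; nothing more can be done
None
```

All four nuts were tightened in cross order 1–3–4–2 to about 0.23–0.29 N·m each as felt while turning (nuts 1 and 3 not re-felt after the last two), then the gripper let go, lifted clear, and the job was handed in at 19.6 s; it returned no verdict.

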